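# Fit and lock a keyhole nozzle on a tipped-up clay extruder

### The job

Fit the big round-necked aluminium nozzle from the ware board onto the tipped-up barrel of the clay extruder: turn it so that its three keyholes match the three headed studs and slide it on until it sits flat on the outlet face, holding the spring button down, then turn it clockwise (seen from the neck) until the studs are home in the narrow ends of the slots and the button pops up in its hole. Let go of it there, and leave everything else on the table as it stands.

Things in the scene. Friction and masses are not known exactly. Their poses are not given: they have to be found in the camera images.
- nozzle: Cast aluminium nozzle, 0.5 kg, neck up on the board. Origin: centre of the flange's underside; z up along the neck. Sizes in mm, heights over the underside: flange 130 across, 8 thick; cone 72 across to height 14, narrowing to 44 at 43; plain round neck 44 across from 43 to 95 (hold it there). The flange has three keyholes and three plain holes on a circle of radius 48; its thirds are alike.
- hole0 (a point): Centre of a keyhole's round end (18 mm across), at the flange's underside, on the nozzle's x axis at radius 48 mm. The other two are 120 and 240 degrees round; any may go on any stud. Seen from the neck, a slot 12 mm wide runs counter-clockwise from it along the circle.
- slot_end0 (a point): Where a stud's shank stands when home in the narrow end of that slot: radius 48 mm, 28.6 degrees counter-clockwise of hole0 (seen from the neck), at the flange's underside. The shank can go 2 mm further before it meets the end. Beyond, 72 degrees counter-clockwise of each round end, is a plain hole 14 mm across for the spring button.
- barrel: Outlet of the air-driven clay extruder: steel barrel tipped up in a yoke and fixed. Origin: centre of the flat outlet face (130 mm across) where the nozzle seats, origin on origin, z on z. z points out of the outlet, 35 degrees from vertical, leaning to the robot's side; x points up the slope of the face. Seen from outside, the nozzle goes on with round holes over the studs, then turns clockwise 28.6 degrees.
- extruder: The extruder's grey base plate 300 x 190 x 14 mm, fixed, with two yoke cheeks 177 mm high and a star knob on its +y side. Origin: under the plate on its long centre line, 110 mm from its front (-x) edge, which is towards the robot. The outlet face's centre is 23 mm towards -x from it and 235 mm up; the barrel slopes down to the back.
- stud0 (a point): Foot of a headed stud, in the plane of the outlet face, on the barrel's x axis at radius 48 mm. Shank 8 mm across; head 14 mm across, from 10 to 15.5 mm above the face, with a bevelled top. The flange slides under the head with 2 mm to spare.
- stud1 (a point): Foot of a like stud, 120 degrees counter-clockwise from stud0 seen from outside the outlet.
- stud2 (a point): Foot of a like stud, 240 degrees counter-clockwise from stud0.
- plunger (a joint): Spring button in the outlet face, 9 mm across, round-topped, at radius 48 mm, 43.4 degrees counter-clockwise of stud0. 0 = fully out, 9 mm above the face; 0.009 = pressed flush. 0.6 N to start, 1.7 N flush. The seated flange holds it down; it pops up into a plain hole when the nozzle is turned home.
- plunger_top (a point): Tip of that spring button.
- board: Wooden ware board 340 x 340 x 18 lying on the table, fixed. Origin: centre of its underside.
- die_plate: Bystander: a flat round steel plate with a square opening, 72 across, 9 thick, at the back of the board (sizes in mm).
- square_nozzle: Bystander: a small steel nozzle, 62 x 62 plate 7 thick with a square neck 34 wide, 42 tall in all; it does not belong on this extruder; at the back of the board (sizes in mm).
- rib: Bystander: a wooden potter's rib 45 x 90 x 8, at the back of the board (sizes in mm).
- ruler: Bystander: a metal ruler 25 x 300 x 4, lying along the board's edge nearest the robot (sizes in mm).
- cup: Bystander: a white cup 80 across, 90 tall, in the middle of the table towards the far side (sizes in mm).

How it is judged:
On the way:
1. the nozzle sits flat on the outlet face with the studs through the round ends of its keyholes, and the spring button is held down (distance between nozzle and barrel below 0.005 m and angle between the z axis of nozzle and the z axis of barrel, either way round below 0.06 rad and z of nozzle in the frame of barrel below 0.0035 m and (distance between hole0 and stud0 below 0.006 m or distance between hole0 and stud1 below 0.006 m or distance between hole0 and stud2 below 0.006 m) and value of joint plunger above 0.006 m), for 0.1 s.
At the end, for the whole second after the job is handed in: Nozzle flat on the outlet face (origin within 5 mm of its centre, at most 3.5 mm off it, axes within 0.06 rad), a stud within 6 mm of home in the slot's narrow end, the spring button out again (within 2 mm), the nozzle at rest and let go (distance between nozzle and barrel below 0.005 m and angle between the z axis of nozzle and the z axis of barrel, either way round below 0.06 rad and z of nozzle in the frame of barrel below 0.0035 m and (distance between slot_end0 and stud0 below 0.006 m or distance between slot_end0 and stud1 below 0.006 m or distance between slot_end0 and stud2 below 0.006 m) and value of joint plunger below 0.002 m and linear speed of nozzle below 0.01 m/s and angular speed of nozzle below 0.1 rad/s); the robot touches nothing.
It fails at once if another thing on the table is pushed away (over 30 mm) (distance of any of die_plate, square_nozzle, rib, ruler, cup from where it was at the start of the episode above 0.03 m).
It also fails if it takes over 51 s, if anything falls off the work surface, if the arm or the gripper's body presses on something with over 40 N, if the wrist force passes 120 N, or if a joint passes its speed limit or range.

### The arm

A 6-joint arm with a two-finger parallel gripper is mounted at the origin on the work surface. World frame = base frame: x ahead of the robot, y to its left, z up, the work surface at z = 0. Lengths are in m, angles in rad, forces in N, time in s.
With the tool pointing down it reaches from about 0.375 to 0.9 m from the base axis. Payload 3.1 kg.
Tool frame: the origin (TCP) lies at the very end of the fingers, on their centre line; the grasp point (between the pads) lies 19 mm behind it; z points along the fingers, y is the line along which they close (so a half turn about z gives the same grasp; the last joint's range is limited). The gripper opens to 85 mm and grips with 20 to 120 N. Pads are 22 mm wide; open, the fingers measure 114 mm over their backs; the gripper's body (76 mm by 85 mm) begins 54 mm behind the grasp point. The pads swing forward as they close: fully open they stand 13 mm farther back than shut.
Start: joints at [0.926, 0.527, 1.433, -0, 1.181, -0.178], TCP at [0.281, 0.558, 0.231] pointing down, gripper open.
Joint ranges: [-3.08, 3.08], [-0.75, 2.2], [0.22, 2.44], [-1.43, 4.57], [0, 2.65], [-2.85, 2.85]. Speed limits (rad/s): [2.79, 2.79, 3.14, 3.14, 3.14, 3.14].

### API

Orientations are given as a rotation vector (axis times angle).
In Python, from station import status, get_image, finish_job gives the robot as it stands. The module is installed in compiled form; this text tells all that it offers.
- The arm moves only by the tool drive_tool, never from a script. Its argument "series" is a list of rows, each a list of 6 numbers: the shift along the tool's x, y, z normalised to -1 to 1, where 1 is 0.5 m, then the turn, a rotation vector about the tool's x, y, z normalised to -1 to 1, where 1 is 90 degrees. A call has exactly 8 rows; each row shifts and turns the commanded pose from where the row before left it, along the tool's axes as they then stand; what a row does not reach is not made up. A row lasts 1/10 s, in which the tool goes at most 50 mm and 8.59 degrees, less where a joint would pass 70% of its speed; a pose out of reach is approached as far as the arm can. A call with a number of a shift or a turn outside -1 to 1 is refused whole. A call with a gripper value outside its range is refused whole. "grip" is the finger opening in mm, from 0 to 85.4, set as the call begins (left out, the last holds). The fingers move at their own pace and stop on an object; the grip force is fixed at half the most. Time passes only in rows, so rows that do not move let the fingers close, or fill a call up. It gives the time, the measured TCP pose, the force, the opening and the grip force at its end, in the units of the state.
- status.state(): the state, without advancing time (a new reading comes with each control period).
- get_image(name): name is "side" or "top" or "wrist"; returns a dict with "color" (400x640x3 uint8, red, green, blue), "range_z" (400x640 float32, m along the optical axis (not along the pixel's ray), 0 where there is no reading), "mtx" (3x3 intrinsics, pixels), "k1" (the pictures are not rectified: a ray, as slopes to the right and down, at radius r is drawn at 1 + k1 r^2 times it, then the intrinsics apply), "camera_from_world" (4x4, takes a point from world to camera coordinates). Camera axes: x right, y down, z forward; pixel columns grow to the right and rows downward; lengths in m; the calibration is good to about 2 mm. A picture is of the moment at which its call begins.
- finish_job(): hands the job in; it is judged then, once.
The state is a dict: "t": time; "joint_positions": joint angles; "qvel": joint speeds; "joint_efforts": joint torques, N m; "eef_pos": TCP position; "orientation": TCP orientation; "ft_force": force on the tool from outside, world axes, zero at the start; "ft_torque": the same for the moment, N m; "opening": finger opening in m; "grip_force": force on a finger pad.
Only numpy, scipy, OpenCV 4.12 (cv2) and the standard library are available. Lean on these libraries where they do the work, as an engineer would, in place of code of your own. Each camera call takes 0.05 s, during which the arm holds its last target. There are 200 camera calls.

## Working session

There is one attempt and no reset: what is moved stays moved. The work goes in short steps, Python scripts to look and compute and a tool call to move; the robot and the scene stay as the last step left them, time stands still between calls to the robot, and variables do not carry over. Pictures are saved under pics/ and viewed, at most 10 in all, crops included, and the job is handed in when it is done.

Besides the shell and the picture viewer there is one more tool, called after "Emit:" as name(argument=value, ...) on one line, values as JSON. drive_tool: Moves the arm, as the interface text tells. Scaled input: -1 to 1 covers 0.5 m each way for a shift and 90 degrees each way for a turn. Its arguments: {"type":"object","properties":{"series":{"type":"array"},"grip":{"type":"number"}},"required":["series"]}

```bash
mkdir -p pics; cat > h.py <<'E'
import numpy as np, cv2
from scipy.spatial.transform import Rotation as R
from station import status, get_image, finish_job
def snap(name,fn=None):
    im=get_image(name)
    if fn: cv2.imwrite('pics/'+fn,im['color'][:,:,::-1])
    np.savez(''+(fn or name)+'.npz',**im)
    return im
def load(fn): return dict(np.load(''+fn+'.npz'))
def cloud(im):
    h,w=im['range_z'].shape
    u,v=np.meshgrid(np.arange(w),np.arange(h))
    p=cv2.undistortPoints(np.stack([u,v],-1).reshape(-1,1,2).astype(float),im['mtx'],np.array([float(im['k1']),0,0,0])).reshape(h,w,2)
    z=im['range_z']
    c=np.dstack([p[...,0]*z,p[...,1]*z,z]); T=np.linalg.inv(im['camera_from_world'])
    W=c@T[:3,:3].T+T[:3,3]; W[z==0]=np.nan
    return W
def ray(im,u,v):
    p=cv2.undistortPoints(np.array([[[u,v]]],float),im['mtx'],np.array([float(im['k1']),0,0,0])).ravel()
    T=np.linalg.inv(im['camera_from_world'])
    return T[:3,3],T[:3,:3]@np.array([p[0],p[1],1])
def plane(im,u,v,p0,n):
    o,d=ray(im,u,v); return o+d*(np.dot(np.subtract(p0,o),n)/np.dot(d,n))
def proj(im,P):
    T=im['camera_from_world']; rv=cv2.Rodrigues(T[:3,:3])[0]
    return cv2.projectPoints(np.array(P,float).reshape(-1,1,3),rv,T[:3,3],im['mtx'],np.array([float(im['k1']),0,0,0]))[0].reshape(-1,2)
E
python3 - <<'E'
from h import *
a=snap('side','side1.png');b=snap('top','top1.png')
print(status.state())
print(a['camera_from_world'],b['camera_from_world'],a['mtx'],a['k1'])
E
```

```text
{'t': 0.1, 'joint_positions': array([ 9.26486263e-01,  5.28403807e-01,  1.43377690e+00, -1.74391819e-06,
        1.18141298e+00, -1.78484911e-01]), 'qvel': array([ 0.00054003, -0.00070872, -0.00220011, -0.00204707, -0.00030035,
        0.00053026]), 'joint_efforts': array([ 6.58480008e-05, -4.43303239e+01, -1.78587306e+01, -2.30951582e-04,
        3.78781042e-03, -1.67813539e-05]), 'eef_pos': array([0.28029451, 0.55789678, 0.23041181]), 'orientation': array([-7.24932964e-01, -3.05598601e+00,  2.88122725e-03]), 'ft_force': array([ 0.29581745, -1.05136737,  0.26737072]), 'ft_torque': array([ 0.01376629, -0.04046987,  0.01972834]), 'grip_force': 0.0, 'opening': 0.08581933479819502}
[[ 7.84900498e-01 -6.19621399e-01 -7.28560056e-04 -4.44527777e-01]
 [-3.41722057e-01 -4.31892276e-01 -8.34682633e-01  3.33035934e-01]
 [ 5.16872561e-01  6.55391779e-01 -5.50730762e-01  1.01309794e+00]
 [ 0.00000000e+00  0.00000000e+00  0.00000000e+00  1.00000000e+00]] [[ 0.00814399 -0.99993526 -0.00794699  0.03447858]
 [-0.98615374 -0.00671486 -0.16569768  0.61259876]
 [ 0.16563359  0.00918639 -0.98614458  1.15220835]
 [ 0.          0.          0.          1.        ]] [[473.49469443   0.         328.90425415]
 [  0.         473.49469443 201.54119289]
 [  0.           0.           1.        ]] -0.087654062124309
```

View pics/top1.png

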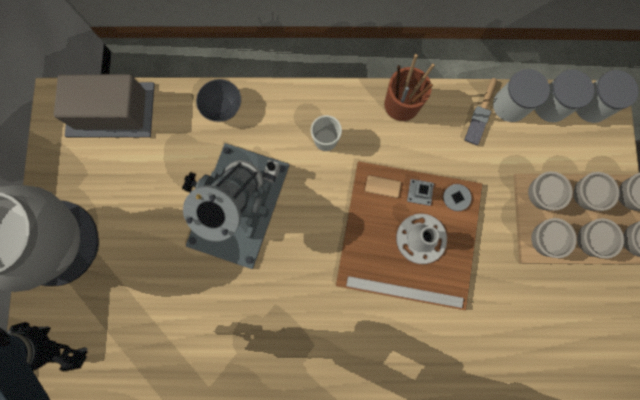

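View pics/side1.png

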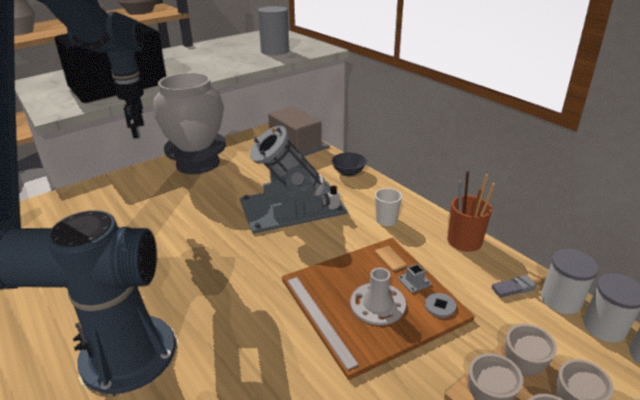

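The top view shows the outlet face at about (211,213), with its knob at (189,182). The nozzle's flange is at (421,239), with its neck top at (430,235), and the bystanders are at the back of the board. I'll enlarge the face and the nozzle.

```bash
python3 - <<'E'
from h import *
im=load('top1.png');c=im['color'][:,:,::-1]
f=lambda u,v,s:cv2.convertScaleAbs(cv2.resize(c[v-s:v+s,u-s:u+s],(400,400),interpolation=cv2.INTER_CUBIC),alpha=1.4,beta=20)
im2=load('side1.png');c2=im2['color'][:,:,::-1]
cv2.imwrite('pics/c1.png',np.hstack([f(211,213,40),f(421,239,32)]))
W=cloud(im)
# face plane
def fitplane(P):
    m=P.mean(0);n=np.linalg.svd(P-m,full_matrices=False)[2][2];return m,n*np.sign(n[2])
P=W[170:260,170:255].reshape(-1,3);
for s in [(185,200),(235,215),(205,240),(211,213),(195,230),(215,190),(421,215),(405,250),(430,235)]: print(s,W[s[1],s[0]].round(4))
E
```

```text
(185, 200) [0.5826 0.3215 0.2421]
(235, 215) [0.5499 0.21   0.2453]
(205, 240) [0.5146 0.3297 0.0135]
(211, 213) [0.5555 0.2649 0.2343]
(195, 230) [0.5207 0.3056 0.207 ]
(215, 190) [0.5997 0.25   0.271 ]
(421, 215) [ 0.5838 -0.2402  0.0249]
(405, 250) [ 0.492  -0.1972  0.0175]
(430, 235) [ 0.5277 -0.2539  0.0599]
```

View pics/c1.png

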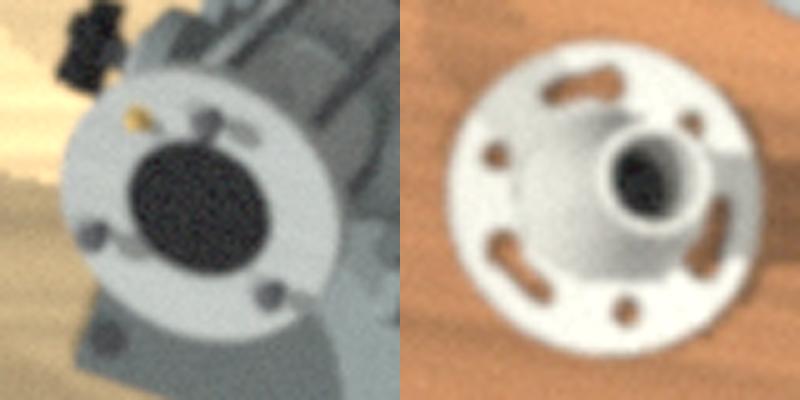

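The left crop shows the stud heads at crop (208,122), (92,235) and (268,295), with the brass button at (138,120). That makes the first of them stud0. The right crop shows the keyhole round ends at about (607,84), (503,250) and (703,262), and the plain holes at (495,155), (627,312) and (690,122). Next I'll fit both poses.

```bash
cat >> h.py <<'E'
from scipy.optimize import least_squares
def Rb(yaw):
    s,c=np.sin(np.radians(35)),np.cos(np.radians(35))
    return R.from_euler('z',yaw).as_matrix()@np.array([[c,0,-s],[0,1,0],[s,0,c]])
def circ(r,deg,z): d=np.radians(deg); return np.c_[r*np.cos(d),r*np.sin(d),np.full(np.shape(d),z)]
E
python3 - <<'E'
from h import *
im=load('top1.png');W=cloud(im)
cL=lambda x,y:(170.5+(x+.5)/5,172.5+(y+.5)/5)
cR=lambda x,y:(388.5+(x-400+.5)/6.25,206.5+(y+.5)/6.25)
B=np.array([cL(*p) for p in [(208,122),(92,235),(268,295),(138,120)]])
M=np.vstack([circ(48,np.array([0,120.,240]),14),circ(48,np.array([43.4]),7)])/1e3
def fb(q): return (proj(im,M@Rb(q[3]).T+q[:3])-B).ravel()
def fbz(q): return np.r_[fb(q),(q[2]-.235)/.001]
best=min((least_squares(fbz,[.555,.265,.235,y0]) for y0 in (-1,-.5,0,.5,1)),key=lambda s:s.cost)
print('barrel',best.x.round(4),fb(best.x).round(2))
q=best.x;Rm=Rb(q[3]);P=W.reshape(-1,3);L=(P-q[:3])@Rm
m=(np.hypot(L[:,0],L[:,1])<.063)&(np.hypot(L[:,0],L[:,1])>.035)&(abs(L[:,2])<.008)
C=np.c_[L[m][:,:2],np.ones(m.sum())];print('plane resid',np.linalg.lstsq(C,L[m][:,2],rcond=None)[0],m.sum())
N=np.array([cR(*p) for p in [(607,84),(503,250),(703,262),(495,155),(627,312),(690,122)]])
A=np.array([0,120,240,72,192,312.])
Mn=circ(48,A,26)/1e3
def fn(q): 
    c,s=np.cos(q[2]),np.sin(q[2]);return (proj(im,Mn@np.array([[c,-s,0],[s,c,0],[0,0,1]]).T+[q[0],q[1],0])-N).ravel()
b=min((least_squares(fn,[.54,-.235,y0]) for y0 in (-1,-.5,0,.5,1)),key=lambda s:s.cost)
print('nozzle',b.x.round(4),fn(b.x).round(2))
L=P-[b.x[0],b.x[1],0];r=np.hypot(L[:,0],L[:,1]);
print('flange z',np.nanmedian(L[(r<.062)&(r>.055),2]),'board',np.nanmedian(L[(r<.09)&(r>.075),2]))
s=load('side1.png')
q=b.x
for t,(p,im2) in {'side':(None,s)}.items():
    print(proj(s,[[q[0],q[1],.113],[q[0],q[1],.026],best.x[:3]]).round(1))
print('top neck',proj(im,[[q[0],q[1],.113]]).round(1))
E
```

```text
barrel [ 0.554   0.2647  0.235  -0.3226] [-0.13  0.17  0.05 -0.07  0.23  0.21 -0.15 -0.32]
plane resid [-0.00027929  0.00662846  0.00141326] 1428
nozzle [ 0.5227 -0.2388 -0.0455] [-0.15 -0.12  0.07 -0.09  0.   -0.35  0.12  0.18 -0.11 -0.13  0.07  0.51]
flange z 0.02650312470534666 board 0.01831956257381473
[[379.3 273.9]
 [377.1 301.5]
 [267.8 142.9]]
top neck [[429.  234.9]]
```

```bash
cat >> h.py <<'E'
F=np.diag([1.,-1,-1])
def wrist(Rt,q1,q23):
    M=R.from_euler('ZY',[q1,q23]).as_matrix().T@Rt
    return np.degrees(R.from_matrix(M).as_euler('ZYZ'))-[0,0,90]
E
python3 - <<'E'
from h import *
Rn=R.from_euler('z',-.0455).as_matrix();B=Rb(-.3226);rz=lambda d:R.from_euler('z',d,degrees=True).as_matrix()
s=status.state();print(wrist(R.from_rotvec(s['orientation']).as_matrix(),s['joint_positions'][0],s['joint_positions'][1:3].sum()))
for g in range(-180,180,30):
    print(g,wrist(Rn@rz(g)@F,np.arctan2(-.2388,.5227),1.96).round(),[[wrist(B@rz(g+d+k)@F,np.radians(40),np.radians(a)).round().tolist() for d in(0,-28.6)] for k in (0,) for a in (90,115)])
E
```

```text
[-9.99191520e-05  6.76899774e+01 -1.02264321e+01]
-180 [  -0.   68. -112.] [[[-31.0, 73.0, -27.0], [-31.0, 73.0, 2.0]], [[-38.0, 52.0, -11.0], [-38.0, 52.0, 18.0]]]
-150 [   0.   68. -142.] [[[-31.0, 73.0, -57.0], [-31.0, 73.0, -28.0]], [[-38.0, 52.0, -41.0], [-38.0, 52.0, -12.0]]]
-120 [   0.   68. -172.] [[[-31.0, 73.0, -87.0], [-31.0, 73.0, -58.0]], [[-38.0, 52.0, -71.0], [-38.0, 52.0, -42.0]]]
-90 [   0.   68. -202.] [[[-31.0, 73.0, -117.0], [-31.0, 73.0, -88.0]], [[-38.0, 52.0, -101.0], [-38.0, 52.0, -72.0]]]
-60 [   0.   68. -232.] [[[-31.0, 73.0, -147.0], [-31.0, 73.0, -118.0]], [[-38.0, 52.0, -131.0], [-38.0, 52.0, -102.0]]]
-30 [  -0.   68. -262.] [[[-31.0, 73.0, -177.0], [-31.0, 73.0, -148.0]], [[-38.0, 52.0, -161.0], [-38.0, 52.0, -132.0]]]
0 [ 0. 68. 68.] [[[-31.0, 73.0, -207.0], [-31.0, 73.0, -178.0]], [[-38.0, 52.0, -191.0], [-38.0, 52.0, -162.0]]]
30 [ 0. 68. 38.] [[[-31.0, 73.0, -237.0], [-31.0, 73.0, -208.0]], [[-38.0, 52.0, -221.0], [-38.0, 52.0, -192.0]]]
60 [ 0. 68.  8.] [[[-31.0, 73.0, -267.0], [-31.0, 73.0, -238.0]], [[-38.0, 52.0, -251.0], [-38.0, 52.0, -222.0]]]
90 [  0.  68. -22.] [[[-31.0, 73.0, 63.0], [-31.0, 73.0, -268.0]], [[-38.0, 52.0, 79.0], [-38.0, 52.0, -252.0]]]
120 [  0.  68. -52.] [[[-31.0, 73.0, 33.0], [-31.0, 73.0, 62.0]], [[-38.0, 52.0, 49.0], [-38.0, 52.0, 78.0]]]
150 [ -0.  68. -82.] [[[-31.0, 73.0, 3.0], [-31.0, 73.0, 32.0]], [[-38.0, 52.0, 19.0], [-38.0, 52.0, 48.0]]]
```

Emit:
drive_tool(series=[[-0.07, -0.045, -0.05, 0, 0, 0], [-0.07, -0.045, -0.05, 0, 0, 0], [-0.07, -0.045, -0.05, 0, 0, 0], [-0.07, -0.045, -0.05, 0, 0, 0], [-0.07, -0.045, -0.05, 0, 0, 0], [-0.07, -0.045, -0.05, 0, 0, 0], [-0.07, -0.045, -0.05, 0, 0, 0], [-0.07, -0.045, -0.05, 0, 0, 0]], grip=85)

```text
t: 0.9
eef_pos: [0.4502, 0.2702, 0.432]
orientation: [-0.725, -3.056, 0.0]
ft_force: [1.0, 0.3, 0.1]
opening: 0.0849
grip_force: 0.0
```

```bash
cat >> h.py <<'E'
def camtool(im):
    s=status.state();T=np.eye(4);T[:3,:3]=R.from_rotvec(s['orientation']).as_matrix();T[:3,3]=s['eef_pos'];return im['camera_from_world']@T
E
python3 - <<'E'
from h import *
im=snap('wrist','w1.png');print(camtool(im).round(3));s=status.state();print(s['t'],s['eef_pos'],s['orientation'],s['joint_positions'])
print(proj(im,[[.554,.2647,.235]]),proj(load('w1.png'),[[.554,.2647,.235]]),(im['camera_from_world']@[.554,.2647,.235,1]).round(3))
E
```

```text
[[ 0.006  1.     0.003 -0.001]
 [-0.966  0.006 -0.257  0.034]
 [-0.257 -0.001  0.966  0.154]
 [ 0.     0.     0.     1.   ]]
0.95 [0.45578182 0.26568511 0.43649059] [ 7.30982141e-01  3.04366404e+00 -7.89408771e-04] [ 0.3194788   0.20949215  1.36660064 -0.00642799  1.55609443 -0.77985092]
[[358.68472643 268.39068473]] [[358.68472643 268.39068473]] [0.042 0.065 0.371 1.   ]
```

View pics/w1.png

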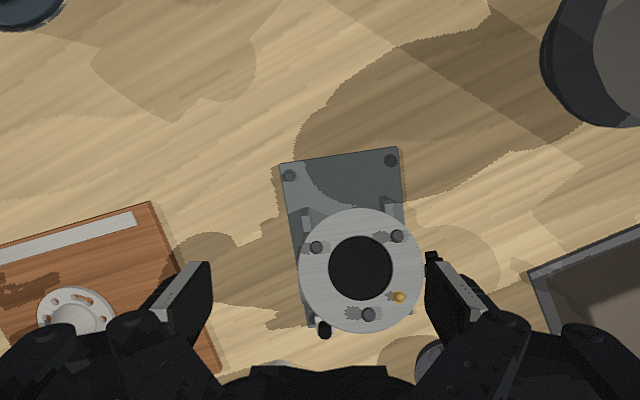

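The wrist view shows the face centred at about (360,268), with studs at (316,247), (397,236) and (368,314), and the button at (399,297). I'll retake it with the arm at rest and enlarge it.

```bash
python3 - <<'E'
from h import *
snap('wrist');im=snap('wrist','w2.png');s=status.state();print(s['t'],s['eef_pos'],camtool(im).round(4))
u,v=proj(im,[[.554,.2647,.235]])[0].round().astype(int);print(u,v)
c=im['color'][v-75:v+75,u-100:u+100,::-1]
cv2.imwrite('pics/c2.png',cv2.convertScaleAbs(cv2.resize(c,(800,600),interpolation=cv2.INTER_CUBIC),alpha=1.3,beta=15))
E
```

```text
1.05 [0.45180406 0.27013028 0.43274926] [[-1.900e-03  1.000e+00 -1.200e-03  5.000e-04]
 [-9.621e-01 -2.100e-03 -2.727e-01  2.300e-02]
 [-2.727e-01  6.000e-04  9.621e-01  1.572e-01]
 [ 0.000e+00  0.000e+00  0.000e+00  1.000e+00]]
358 262
```

View pics/c2.png

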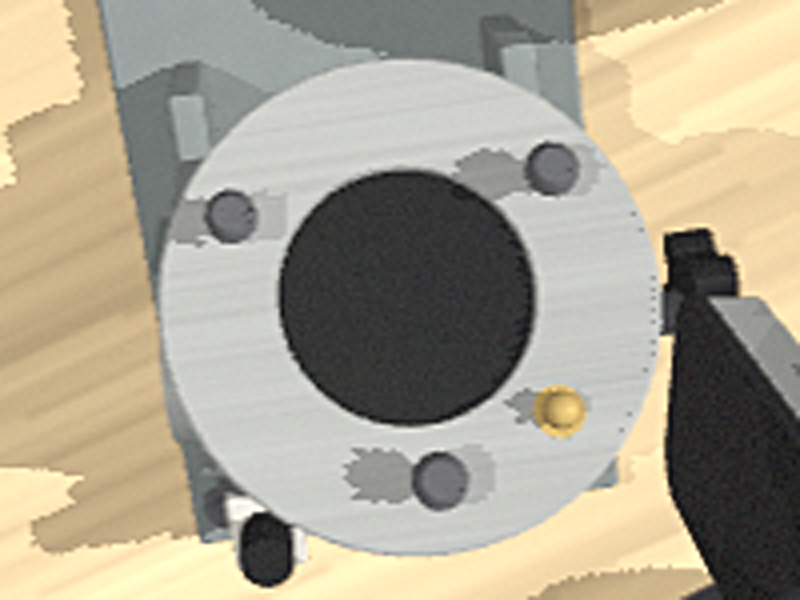

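The crop shows the heads at (231,215), (553,168) and (440,480), the button at (559,410), and the disc spanning x 161–657 and y 60–555. I'll refit from these.

```bash
python3 - <<'E'
from h import *
im=load('w2.png')
u,v=358-100,262-75
c=lambda x,y:(u-.5+(x+.5)/4,v-.5+(y+.5)/4)
# order stud0, stud1(120 ccw), stud2
B=np.array([c(*p) for p in [(440,480),(553,168),(231,215),(559,410)]])
M=np.vstack([circ(48,np.array([0,120.,240]),13.5),circ(48,np.array([43.4]),6)])/1e3
def f(q): return (proj(im,M@Rb(q[3]).T+q[:3])-B).ravel()
r=least_squares(lambda q:np.r_[f(q),(q[2]-.235)/.001],[.554,.265,.235,-.32]);print('z fixed',r.x.round(4),f(r.x).round(2))
r=least_squares(f,r.x);print('free',r.x.round(4),f(r.x).round(2))
q=r.x
W=cloud(im).reshape(-1,3);L=(W-q[:3])@Rb(q[3]);h=np.hypot(L[:,0],L[:,1])
m=(h<.062)&(h>.036)&(abs(L[:,2])<.004);print(np.linalg.lstsq(np.c_[L[m][:,:2],np.ones(m.sum())],L[m][:,2],rcond=None)[0],m.sum())
E
```

```text
z fixed [ 0.5526  0.2663  0.2349 -0.3216] [-0.32  0.14 -0.13  0.11 -0.06 -0.13  0.5  -0.11]
free [ 0.553   0.2663  0.2343 -0.3215] [-0.31  0.05 -0.18  0.18  0.05 -0.08  0.44 -0.16]
[0.00118423 0.00308564 0.00196078] 6937
```

Emit:
drive_tool(series=[[-0.053, -0.077, 0, 0, 0, 0], [-0.053, -0.077, 0, 0, 0, 0], [-0.053, -0.077, 0, 0, 0, 0], [-0.053, -0.077, 0, 0, 0, 0], [-0.053, -0.077, 0, 0, 0, 0], [-0.053, -0.077, 0, 0, 0, 0], [-0.053, -0.077, 0, 0, 0, 0], [-0.053, -0.077, 0, 0, 0, 0]])

```text
t: 1.85
eef_pos: [0.5006, -0.0987, 0.43]
orientation: [-0.722, -3.055, -0.002]
ft_force: [1.1, 0.3, 0.0]
opening: 0.085
grip_force: 0.0
```

Emit:
drive_tool(series=[[0, -0.05, 0.07, 0, 0, 0], [0, -0.05, 0.07, 0, 0, 0], [0, -0.05, 0.07, 0, 0, 0], [0, -0.05, 0.07, 0, 0, 0], [0, -0.03, 0.02, 0, 0, 0], [0, 0, 0, 0, 0, 0], [0, 0, 0, 0, 0, 0], [0, 0, 0, 0, 0, 0]])

```text
t: 2.65
eef_pos: [0.4504, -0.2004, 0.2821]
orientation: [0.722, 3.056, -0.0]
ft_force: [-0.0, 0.3, 1.1]
opening: 0.085
grip_force: 0.0
```

```bash
python3 - <<'E'
from h import *
im=snap('wrist','w3.png');s=status.state();print(s['t'],s['eef_pos'],s['orientation'],s['joint_positions'].round(3))
u,v=proj(im,[[.5227,-.2388,.026]])[0].round().astype(int);print(u,v)
v=min(v,400-90)
c=im['color'][v-90:v+90,u-120:u+120,::-1]
cv2.imwrite('pics/c3.png',cv2.convertScaleAbs(cv2.resize(c,(800,600),interpolation=cv2.INTER_CUBIC),alpha=1.2))
print(u-120,v-90)
E
```

```text
2.7 [ 0.45040666 -0.2005081   0.28224365] [ 7.22093145e-01  3.05545657e+00 -6.90513234e-04] [-0.646  0.284  1.693  0.     1.162 -1.753]
317 236
197 146
```

View pics/c3.png

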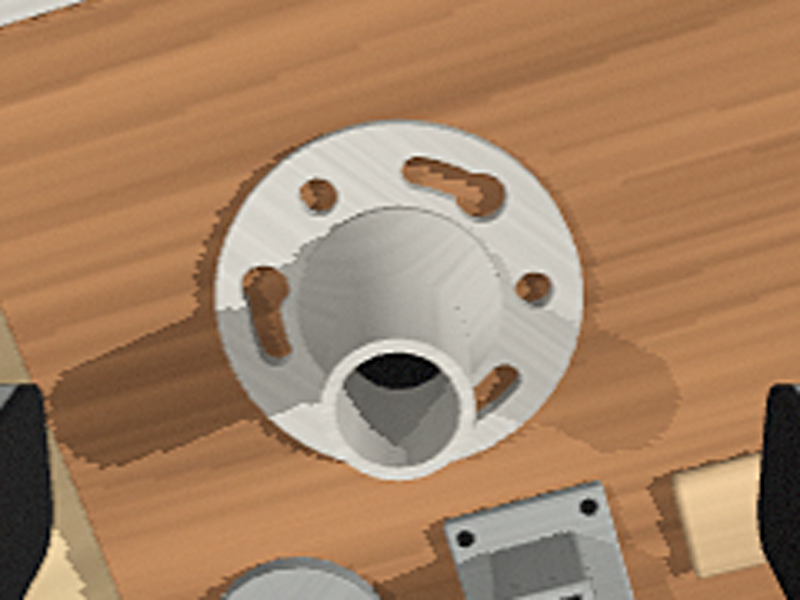

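The crop shows round ends at (483,195) and (265,290), plain holes at (319,195) and (535,288), and the neck rim centred at (399,409).

```bash
python3 - <<'E'
from h import *
im=load('w3.png');c=lambda x,y:(197-.5+(x+.5)/(800/240),146-.5+(y+.5)/(600/180))
N=np.array([c(*p) for p in [(483,195),(265,290),(319,195),(535,288),(399,409)]])
M=np.vstack([circ(48,np.array([0,120,72,312.]),26),[[0,0,113]]])/1e3
def f(q): return (proj(im,R.from_euler('z',q[2]).apply(M)+[q[0],q[1],0])-N).ravel()
b=min((least_squares(f,[.5227,-.2388,y0]) for y0 in (-.0455,2.05,-2.14)),key=lambda s:s.cost)
y=(np.degrees(b.x[2])+60)%120-60
print(b.x.round(4),y,f(b.x).round(2))
p=np.r_[b.x[:2],.071];s=status.state();Rt=R.from_rotvec(s['orientation']).as_matrix()
print(((p-s['eef_pos'])@Rt).round(4), np.degrees(np.arctan2(Rt[1,0],Rt[0,0])))
E
```

```text
[ 0.5231 -0.2388  2.051 ] -2.486136298213438 [-0.43  0.28  0.25 -0.51 -0.04  0.38  0.07 -0.07  0.13 -0.11]
[-0.0817 -0.0017  0.2114] 153.40661163089476
```

Emit:
drive_tool(series=[[-0.082, -0.002, 0.04, 0, 0, 0], [-0.082, -0.002, 0.04, 0, 0, 0], [0, 0, 0.085, 0, 0, 0], [0, 0, 0.085, 0, 0, 0], [0, 0, 0.085, 0, 0, 0], [0, 0, 0.06, 0, 0, 0], [0, 0, 0.025, 0, 0, 0], [0, 0, 0, 0, 0, 0]])

```text
t: 3.5
eef_pos: [0.5217, -0.239, 0.0704]
orientation: [-0.723, -3.055, -0.001]
ft_force: [0.2, -1.3, -0.9]
opening: 0.0854
grip_force: 0.0
```

Emit:
drive_tool(series=[[0, 0, 0, 0, 0, 0], [0, 0, 0, 0, 0, 0], [0, 0, 0, 0, 0, 0], [0, 0, 0, 0, 0, 0], [0, 0, 0, 0, 0, 0], [0, 0, 0, 0, 0, 0], [0, 0, 0, 0, 0, 0], [0, 0, 0, 0, 0, 0]], grip=30)

```text
t: 4.3
eef_pos: [0.5232, -0.2404, 0.0735]
orientation: [0.725, 3.053, -0.001]
ft_force: [0.7, 2.2, 6.6]
opening: 0.0427
grip_force: 61.1
```

Emit:
drive_tool(series=[[0, 0, -0.04, 0, 0, 0], [0, 0, -0.09, 0, 0, 0], [0, 0, -0.09, 0, 0, 0], [0, 0, -0.09, 0, 0, 0], [0, 0, -0.09, 0, 0, 0], [0, 0, -0.09, 0, 0, 0], [0, 0, -0.06, 0, 0, 0], [0, 0, 0, 0, 0, 0]])

```text
t: 5.1
eef_pos: [0.5235, -0.2412, 0.3513]
orientation: [0.723, 3.047, -0.007]
ft_force: [1.1, -0.3, -4.2]
opening: 0.0426
grip_force: 62.8
```

```bash
cat >> h.py <<'E'
BP=np.array([.5530,.2660,.235]);BY=-.3216
def pose():
    s=status.state();return np.array(s['eef_pos']),R.from_rotvec(s['orientation'])
def rows(pt,Rt,n,cur=None):
    p,Rc=cur or pose()
    rv=(Rc.inv()*Rt).as_rotvec();w=rv/n
    S=sum(R.from_rotvec(w*k).as_matrix() for k in range(n))
    t=np.linalg.solve(S,Rc.inv().apply(pt-p))
    print('n',n,'mm',(np.linalg.norm(t)*1e3).round(1),'deg',np.degrees(np.linalg.norm(w)).round(2),'row',np.r_[t/.5,w/(np.pi/2)].round(4).tolist())
# nozzle in tool: origin off, yaw ; tool from nozzle R_nt = Rz(g)F
OFF=np.array([.001,0,.0555]);G=153.4+2.49
def target(h,turn=0,k=0,up=0,off=None,g=None):
    off=OFF if off is None else off; g=G if g is None else g
    B=Rb(BY); Rt=B@R.from_euler('z',k+g-turn,degrees=True).as_matrix()@F
    pn=BP+B@[0,0,h]
    return pn-Rt@off+[0,0,up],R.from_matrix(Rt)
E
python3 - <<'E'
from h import *
s=status.state();print(s['t'],s['eef_pos'],s['orientation'],s['joint_positions'].round(3),s['ft_force'].round(2))
for n in (16,24): rows(*target(.08),n)
p,r=target(.08);print(p)
snap('top','t2.png');snap('wrist','w4.png')
a=load('w4.png');b=load('t2.png')
o=np.hstack([b['color'][190:310,340:480,::-1].repeat(4,0).repeat(3,1)[:400,:400],a['color'][:,120:520,::-1]])
cv2.imwrite('pics/c4.png',o)
E
```

```text
5.1 [ 0.52348146 -0.24115965  0.35134735] [ 0.72267303  3.04685287 -0.00672725] [-0.625  0.341  1.405 -0.     1.385 -1.73 ] [ 1.09 -0.35 -4.17]
n 16 mm 33.4 deg 2.36 row [0.0413, 0.0523, -0.0054, -0.0068, -0.023, 0.0107]
n 24 mm 22.3 deg 1.57 row [0.0276, 0.0348, -0.0037, -0.0045, -0.0153, 0.0071]
[0.47984525 0.28994212 0.34651864]
```

View pics/c4.png

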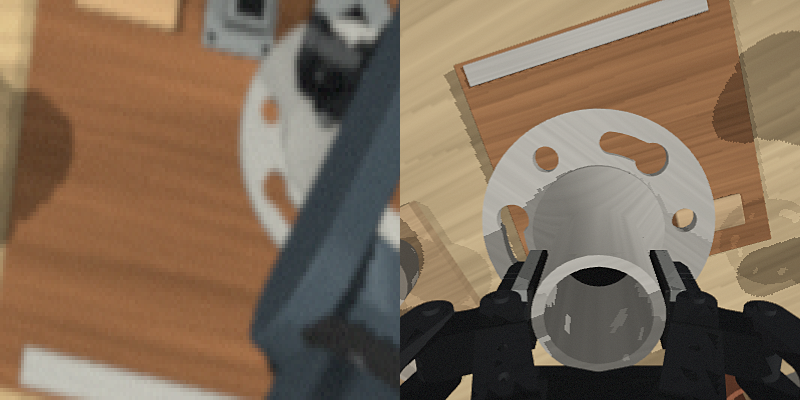

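The nozzle is held upright in the fingers. In w4 pixels, the holes are at (266,159), (404,218), (370,158) and (232,219), and the neck rim is at (319,313). I'll fit the in-hand pose from these.

```bash
python3 - <<'E'
from h import *
im=load('w3.png');T=np.eye(4);T[:3,:3]=R.from_rotvec([7.22093145e-01,3.05545657e+00,-6.90513234e-04]).as_matrix();T[:3,3]=[ 0.45040666,-0.2005081,0.28224365]
C=im['camera_from_world']@T
w=load('w4.png');w['camera_from_world']=C
N=np.array([[370,158],[232,219],[266,159],[404,218],[319,313]],float)
M=np.vstack([circ(48,np.array([0,120,72,312.])+120,8),[[0,0,95]]])/1e3
def T_(q): # nozzle in tool: off q[:3], g q[3], tilt q[4:6]
    Rr=R.from_rotvec([q[4],q[5],0])*R.from_matrix((R.from_euler('z',q[3]).as_matrix()@F).T)
    return Rr.apply(M)+q[:3]
def f(q): return (proj(w,T_(q))-N).ravel()
q0=np.r_[OFF,np.radians(G),0,0]
print(f(q0).round(1))
pr=lambda q:np.r_[f(q),(q-q0)/[.003,.001,.003,.1,.02,.02]]
r=least_squares(pr,q0);print(r.x.round(4),np.degrees(r.x[3]),f(r.x).round(2))
E
```

```text
[ 1.   0.8  0.6  0.5 -0.9 -0.  -0.3  1.2 -0.8  2. ]
[ 1.2000e-03  0.0000e+00  5.6000e-02  2.7177e+00  2.9000e-03 -2.6000e-03] 155.71000502161564 [ 0.67  0.01  0.77  0.23 -0.98 -0.39 -0.44  0.23 -0.   -0.02]
```

```bash
sed -i 's/^OFF=.*/OFF=np.array([.0012,0,.056]);G=155.7/' h.py; python3 - <<'E'
from h import *
rows(*target(.12),16)
E
```

```text
n 16 mm 33.9 deg 2.41 row [0.0425, 0.0519, -0.0106, -0.0068, -0.0235, 0.0108]
```

Emit:
drive_tool(series=[[0.0425, 0.052, -0.0106, -0.0068, -0.0235, 0.0108], [0.0425, 0.052, -0.0106, -0.0068, -0.0235, 0.0108], [0.0425, 0.052, -0.0106, -0.0068, -0.0235, 0.0108], [0.0425, 0.052, -0.0106, -0.0068, -0.0235, 0.0108], [0.0425, 0.052, -0.0106, -0.0068, -0.0235, 0.0108], [0.0425, 0.052, -0.0106, -0.0068, -0.0235, 0.0108], [0.0425, 0.052, -0.0106, -0.0068, -0.0235, 0.0108], [0.0425, 0.052, -0.0106, -0.0068, -0.0235, 0.0108]])

```text
t: 6.0
eef_pos: [0.4714, 0.0276, 0.3714]
orientation: [0.846, 2.714, 0.02]
ft_force: [1.3, -0.0, -5.3]
opening: 0.0432
grip_force: 62.9
```

Emit:
drive_tool(series=[[0.0425, 0.052, -0.0106, -0.0068, -0.0235, 0.0108], [0.0425, 0.052, -0.0106, -0.0068, -0.0235, 0.0108], [0.0425, 0.052, -0.0106, -0.0068, -0.0235, 0.0108], [0.0425, 0.052, -0.0106, -0.0068, -0.0235, 0.0108], [0.0425, 0.052, -0.0106, -0.0068, -0.0235, 0.0108], [0.0425, 0.052, -0.0106, -0.0068, -0.0235, 0.0108], [0.0425, 0.052, -0.0106, -0.0068, -0.0235, 0.0108], [0.0425, 0.052, -0.0106, -0.0068, -0.0235, 0.0108]])

```text
t: 6.8
eef_pos: [0.4565, 0.2975, 0.3751]
orientation: [0.923, 2.361, 0.03]
ft_force: [1.0, -1.2, -4.2]
opening: 0.0427
grip_force: 62.9
```

Emit:
drive_tool(series=[[0, 0, 0, 0, 0, 0], [0, 0, 0, 0, 0, 0], [0, 0, 0, 0, 0, 0], [0, 0, 0, 0, 0, 0], [0, 0, 0, 0, 0, 0], [0, 0, 0, 0, 0, 0], [0, 0, 0, 0, 0, 0], [0, 0, 0, 0, 0, 0]])

```text
t: 7.6
eef_pos: [0.4594, 0.297, 0.3801]
orientation: [0.922, 2.355, 0.039]
ft_force: [-0.3, -0.3, -5.5]
opening: 0.0425
grip_force: 63.3
```

```bash
python3 - <<'E'
from h import *
s=status.state();print(s['t'],s['joint_positions'].round(3),s['ft_force'].round(1),s['opening'])
rows(*target(.12),1);rows(*target(.03),4)
w=snap('wrist','w5.png');b=snap('top','t3.png')
c=b['color'][163:263,161:261,::-1]
cv2.imwrite('pics/c5.png',np.hstack([cv2.resize(c,(400,400),interpolation=cv2.INTER_CUBIC),w['color'][:,120:520,::-1]]))
E
```

```text
7.6 [ 0.625  0.187  1.697 -0.606  0.963  0.079] [-0.3 -0.3 -5.5] 0.042546069382460146
n 1 mm 1.5 deg 0.16 row [0.0022, -0.0018, -0.0012, -0.0003, 0.0017, -0.0003]
n 4 mm 22.4 deg 0.04 row [0.0006, -0.0004, 0.0447, -0.0001, 0.0004, -0.0001]
```

View pics/c5.png

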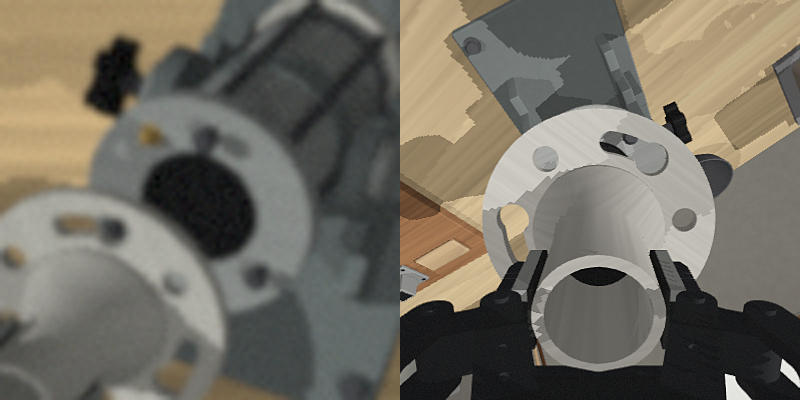

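The wrist view shows the same grip. A stud head is visible through the slot at (628,138), which fits the parallax at this height. I'll descend to 30 mm above the face.

Emit:
drive_tool(series=[[0.0006, -0.0004, 0.0447, 0, 0.0004, 0], [0.0006, -0.0004, 0.0447, 0, 0.0004, 0], [0.0006, -0.0004, 0.0447, 0, 0.0004, 0], [0.0006, -0.0004, 0.0447, 0, 0.0004, 0], [0, 0, 0, 0, 0, 0], [0, 0, 0, 0, 0, 0], [0, 0, 0, 0, 0, 0], [0, 0, 0, 0, 0, 0]])

```text
t: 8.5
eef_pos: [0.5069, 0.2817, 0.3072]
orientation: [0.921, 2.356, 0.043]
ft_force: [0.2, -0.2, -5.5]
opening: 0.0426
grip_force: 63.1
```

```bash
python3 - <<'E'
from h import *
s=status.state();print(s['t'],s['ft_force'].round(1))
rows(*target(.03),1);rows(*target(.02),1)
w=snap('wrist','w6.png');b=snap('top','t4.png')
c=b['color'][168:248,171:251,::-1]
cv2.imwrite('pics/c6.png',np.hstack([cv2.resize(c,(400,400),interpolation=cv2.INTER_CUBIC),cv2.resize(w['color'][90:250,190:350,::-1],(400,400),interpolation=cv2.INTER_CUBIC)]))
T=np.eye(4);p,r=pose();T[:3,:3]=r.as_matrix();T[:3,3]=p
print(proj(w,BP+np.vstack([circ(48,np.array([0,120,240.]),13.5)/1e3,circ(48,np.array([43.4]),8)/1e3])@Rb(BY).T).round(1))
E
```

```text
8.5 [ 0.2 -0.2 -5.5]
n 1 mm 1.4 deg 0.11 row [0.0001, -0.0019, 0.0021, 0.0011, 0.0004, -0.0001]
n 1 mm 11.1 deg 0.11 row [0.0001, -0.002, 0.0221, 0.0011, 0.0004, -0.0001]
[[345.8 276.5]
 [362.4 151.4]
 [239.7 206.2]
 [383.4 237.4]]
```

View pics/c6.png

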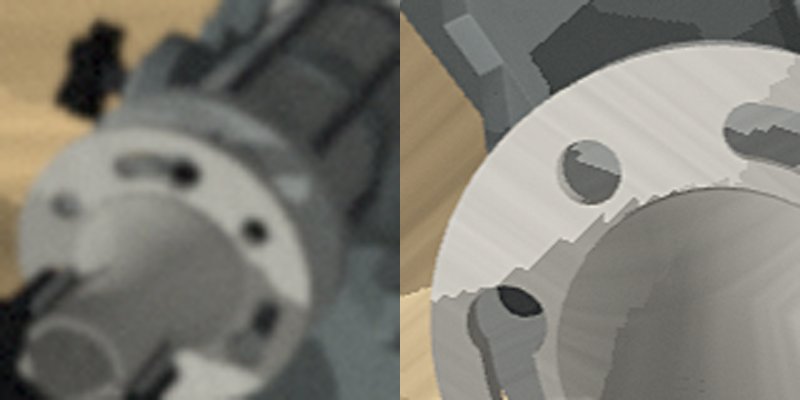

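The wrist crop shows a stud head in the left round hole at about full pixel (238,210), against a prediction of (240,206). The alignment is good, so I'll go down in small steps and watch the force.

Emit:
drive_tool(series=[[0.0001, -0.002, 0.012, 0.001, 0.0004, 0], [0, 0, 0.01, 0, 0, 0], [0, 0, 0.002, 0, 0, 0], [0, 0, 0, 0, 0, 0], [0, 0, 0, 0, 0, 0], [0, 0, 0, 0, 0, 0], [0, 0, 0, 0, 0, 0], [0, 0, 0, 0, 0, 0]])

```text
t: 9.4
eef_pos: [0.5127, 0.2783, 0.2959]
orientation: [0.923, 2.358, 0.039]
ft_force: [0.1, 0.1, -5.7]
opening: 0.0431
grip_force: 63.3
```

```bash
cat >> h.py <<'E'
def report(turn=0):
    s=status.state();p,r=pose();B=Rb(BY)
    pn=p+r.apply(OFF);Rn=r.as_matrix()@(R.from_euler('z',G,degrees=True).as_matrix()@F).T
    d=B.T@Rn
    print('t',s['t'],'nozzle in barrel mm',(B.T@(pn-BP)*1e3).round(2),'rot deg',np.degrees(R.from_matrix(d).as_rotvec()).round(2),'F in barrel (minus grav)',(B.T@(s['ft_force']-[0,0,-5.4])).round(1),'Fworld',s['ft_force'].round(1),'T',s['ft_torque'].round(2))
E
python3 - <<'E'
from h import *
report();rows(*target(.010),1)
E
```

```text
t 9.4 nozzle in barrel mm [-0.68 -0.67 18.04] rot deg [-0.08  0.08  0.01] F in barrel (minus grav) [-0.1  0.1 -0.2] Fworld [ 0.1  0.1 -5.7] T [0.27 0.83 0.02]
n 1 mm 8.1 deg 0.11 row [-0.0006, 0.0016, 0.0161, -0.0012, -0.0004, 0.0001]
```

Emit:
drive_tool(series=[[0, 0.0004, 0.004, 0, 0, 0], [0, 0.0004, 0.004, 0, 0, 0], [0, 0, 0.004, 0, 0, 0], [0, 0, 0.004, 0, 0, 0], [0, 0, 0, 0, 0, 0], [0, 0, 0, 0, 0, 0], [0, 0, 0, 0, 0, 0], [0, 0, 0, 0, 0, 0]])

```text
t: 10.2
eef_pos: [0.5173, 0.2771, 0.2894]
orientation: [0.923, 2.358, 0.039]
ft_force: [0.3, 0.9, -5.4]
opening: 0.0429
grip_force: 63.3
```

```bash
python3 -c "
from h import *
report();rows(*target(0),1)"
```

```text
t 10.2 nozzle in barrel mm [-0.6  -0.39  9.96] rot deg [-0.09  0.08  0.01] F in barrel (minus grav) [0.1 1.  0. ] Fworld [ 0.3  0.9 -5.4] T [ 0.3   0.79 -0.02]
n 1 mm 10.0 deg 0.13 row [-0.0007, 0.001, 0.0199, -0.0013, -0.0004, 0.0001]
```

Emit:
drive_tool(series=[[0, 0, 0.004, 0, 0, 0], [0, 0, 0.004, 0, 0, 0], [0, 0, 0.004, 0, 0, 0], [0, 0, 0.003, 0, 0, 0], [0, 0, 0.002, 0, 0, 0], [0, 0, 0, 0, 0, 0], [0, 0, 0, 0, 0, 0], [0, 0, 0, 0, 0, 0]])

```text
t: 11.0
eef_pos: [0.522, 0.2756, 0.2825]
orientation: [0.923, 2.358, 0.039]
ft_force: [-0.6, 0.6, -3.8]
opening: 0.0424
grip_force: 63.4
```

```bash
python3 -c "
from h import *
report()"
```

```text
t 11.0 nozzle in barrel mm [-0.51 -0.3   1.54] rot deg [-0.08  0.07  0.01] F in barrel (minus grav) [0.3 0.4 1.7] Fworld [-0.6  0.6 -3.8] T [0.35 0.67 0.08]
```

Emit:
drive_tool(series=[[0, 0, 0.001, 0, 0, 0], [0, 0, 0.001, 0, 0, 0], [0, 0, 0.001, 0, 0, 0], [0, 0, 0.001, 0, 0, 0], [0, 0, 0.001, 0, 0, 0], [0, 0, 0, 0, 0, 0], [0, 0, 0, 0, 0, 0], [0, 0, 0, 0, 0, 0]])

```text
t: 11.8
eef_pos: [0.5221, 0.2755, 0.2818]
orientation: [0.923, 2.358, 0.04]
ft_force: [-10.9, 0.8, 5.7]
opening: 0.0431
grip_force: 65.3
```

```bash
python3 -c "
from h import *
report()"
```

```text
t 11.8 nozzle in barrel mm [-0.79 -0.32  0.84] rot deg [-0.03  0.04 -0.  ] F in barrel (minus grav) [-2.3 -2.7 15.2] Fworld [-10.9   0.8   5.7] T [0.34 0.87 0.02]
```

The nozzle is seated, with about 15 N on the face. Now I'll turn it clockwise, which is positive about tool z.

Emit:
drive_tool(series=[[0, -0.00015, 0, 0, 0, 0.03], [0, -0.00015, 0, 0, 0, 0.045], [0, -0.00015, 0, 0, 0, 0.045], [0, -0.00015, 0, 0, 0, 0.045], [0, -0.00015, 0, 0, 0, 0.045], [0, -0.00015, 0, 0, 0, 0.045], [0, -0.00015, 0, 0, 0, 0.045], [0, 0, 0, 0, 0, 0]])

```text
t: 12.6
eef_pos: [0.5233, 0.2763, 0.2822]
orientation: [1.456, 2.088, 0.231]
ft_force: [-7.2, 4.2, 4.1]
opening: 0.043
grip_force: 64.6
```

```bash
python3 -c "
from h import *
report()"
```

```text
t 12.6 nozzle in barrel mm [0.62 1.46 0.74] rot deg [  0.16  -0.04 -27.1 ] F in barrel (minus grav) [-1.3  1.7 12.5] Fworld [-7.2  4.2  4.1] T [ 0.46  0.7  -0.05]
```

Emit:
drive_tool(series=[[0, 0, 0, 0, 0, 0.006], [0, 0, 0, 0, 0, 0.006], [0, 0, 0, 0, 0, 0.006], [0, 0, 0, 0, 0, 0.004], [0, 0, 0, 0, 0, 0], [0, 0, 0, 0, 0, 0], [0, 0, 0, 0, 0, 0], [0, 0, 0, 0, 0, 0]])

```text
t: 13.4
eef_pos: [0.5228, 0.2761, 0.282]
orientation: [1.488, 2.067, 0.242]
ft_force: [-7.8, 3.5, 4.2]
opening: 0.0428
grip_force: 64.7
```

```bash
python3 -c "
from h import *
report();rows(*target(0.00,29.6),1)
w=snap('wrist','w7.png');b=snap('top','t5.png')
print(proj(w,BP+np.vstack([circ(48,np.array([0,120,240,43.4]),10)/1e3])@Rb(BY).T).round(1))
c=b['color'][168:248,171:251,::-1]
cv2.imwrite('pics/c7.png',np.hstack([cv2.resize(c,(300,300),interpolation=cv2.INTER_CUBIC),cv2.resize(w['color'][90:290,200:440,::-1],(500,417),interpolation=cv2.INTER_CUBIC)[:300]]) if 0 else cv2.resize(w['color'][90:270,200:440,::-1],(800,600),interpolation=cv2.INTER_CUBIC))
"
```

```text
t 13.4 nozzle in barrel mm [0.29 1.07 0.77] rot deg [  0.12  -0.05 -28.8 ] F in barrel (minus grav) [-1.5  0.8 12.7] Fworld [-7.8  3.5  4.2] T [0.06 0.95 0.54]
n 1 mm 1.3 deg 0.81 row [-0.0013, -0.0015, 0.0015, 0.0014, -0.0004, 0.0089]
[[381.4 276. ]
 [326.1 143.1]
 [238.3 260.3]
 [401.1 219.8]]
```

View pics/c7.png

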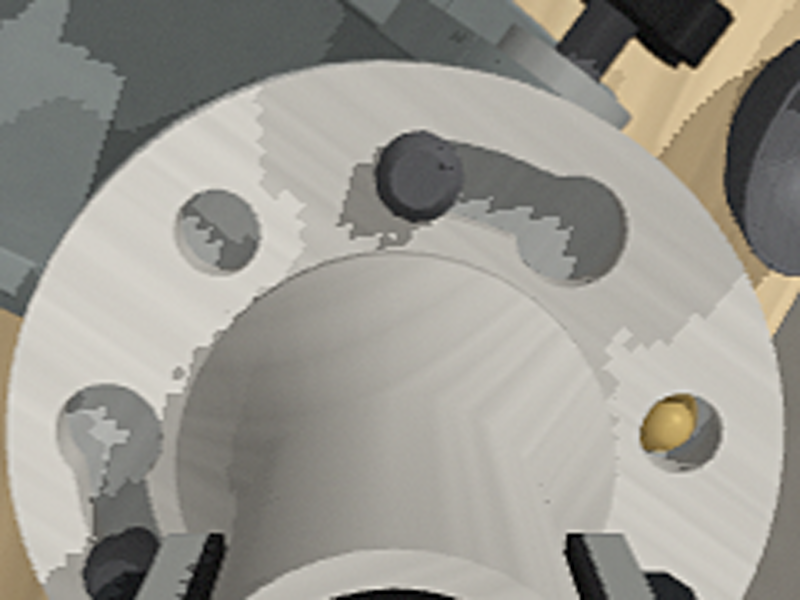

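The last picture shows the stud head in the narrow end at (420,175) and the brass button visible inside the plain hole at (670,424). I'll use depth to check the button's height and the flange seat.

```bash
python3 -c "
from h import *
w=load('w7.png');W=cloud(w);L=(W-BP)@Rb(BY)*1e3
s=800/240
for n,(x,y) in dict(button=(668,424),btnL=(655,428),btnR=(685,415),holefloor=(705,440),rim1=(745,420),rim2=(130,300),rim3=(320,100),rim4=(40,480),head=(420,175),pl=(225,225)).items():
    u,v=int(200+x/s),int(90+y/s);print(n,L[v-1:v+2,u-1:u+2].reshape(-1,3).mean(0).round(1),L[v,u].round(1))
"
```

```text
button [33.2 33.9 10.4] [32.9 34.  11.1]
btnL [32.  32.1  9.8] [32.1 32.   9.6]
btnR [34.8 36.8  9. ] [34.5 36.8  9.7]
holefloor [43.1 34.6  2.8] [42.9 34.7  3.3]
rim1 [43.2 41.9  9.9] [43.4 41.9  9.4]
rim2 [-49.6  -2.2  10. ] [-49.6  -2.2  10.1]
rim3 [-43.5  41.6   9.8] [-43.5  41.6   9.1]
rim4 [-44.6 -37.3   9.5] [-44.6 -37.   10.2]
head [-25.   42.4  17.3] [-25.1  42.5  18.7]
pl [-44.8  15.4   1.7] [-44.9  15.4   1.6]
```

The flange is seated: its rim reads 9.7 mm and the face reads about 2 mm with the same offset. The button is out, flush with or above the flange top. I'll ease off, open the fingers and retreat along the axis.

Emit:
drive_tool(series=[[0, 0, -0.001, 0, 0, 0], [0, 0, -0.001, 0, 0, 0], [0, 0, -0.0005, 0, 0, 0], [0, 0, 0, 0, 0, 0], [0, 0, 0, 0, 0, 0], [0, 0, 0, 0, 0, 0], [0, 0, 0, 0, 0, 0], [0, 0, 0, 0, 0, 0]])

```text
t: 14.3
eef_pos: [0.5226, 0.2759, 0.2819]
orientation: [1.491, 2.067, 0.241]
ft_force: [-5.4, 3.7, -0.2]
opening: 0.043
grip_force: 64.2
```

Emit:
drive_tool(series=[[0, 0, 0, 0, 0, 0], [0, 0, 0, 0, 0, 0], [0, 0, 0, 0, 0, 0], [0, 0, 0, 0, 0, 0], [0, 0, 0, 0, 0, 0], [0, 0, 0, 0, 0, 0], [0, 0, 0, 0, 0, 0], [0, 0, 0, 0, 0, 0]], grip=85)

```text
t: 15.1
eef_pos: [0.5223, 0.2749, 0.2812]
orientation: [1.494, 2.066, 0.238]
ft_force: [-0.3, 0.3, 0.4]
opening: 0.0849
grip_force: 0.0
```

Emit:
drive_tool(series=[[0, 0, -0.02, 0, 0, 0], [0, 0, -0.04, 0, 0, 0], [0, 0, -0.06, 0, 0, 0], [0, 0, -0.06, 0, 0, 0], [0, 0, -0.06, 0, 0, 0], [0, 0, -0.04, 0, 0, 0], [0, 0, 0, 0, 0, 0], [0, 0, 0, 0, 0, 0]])

```text
t: 15.9
eef_pos: [0.4459, 0.3006, 0.3962]
orientation: [1.493, 2.066, 0.239]
ft_force: [0.9, 0.3, -0.1]
opening: 0.0849
grip_force: 0.0
```

```bash
python3 -c "
from h import *
s=status.state();print(s['t'],s['eef_pos'],s['ft_force'].round(1))
w=snap('wrist','w8.png');L=(cloud(w)-BP)@Rb(BY)*1e3
h=np.hypot(L[...,0],L[...,1]);a=np.degrees(np.arctan2(L[...,1],L[...,0]))
m=(h<64)&(h>58);m&=abs(L[...,2]-9)<6
P=L[m];print('flange fit',np.linalg.lstsq(np.c_[P[:,:2],np.ones(len(P))],P[:,2],rcond=None)[0].round(4),len(P))
# button: height map near predicted spot
b=48*np.array([np.cos(np.radians(43.4)),np.sin(np.radians(43.4))])
d=np.hypot(L[...,0]-b[0],L[...,1]-b[1]);print('button',np.nanmedian(L[d<2.0][:,2]),(d<2).sum())
for k in (0,120,240):
    g=(h>44)&(h<52)&(L[...,2]<5)&(abs((a-k+180)%360-180)<50);print(k,((a[g]-k+180)%360-180).min().round(1),((a[g]-k+180)%360-180).max().round(1),g.sum())
" 2>/dev/null
```

```text
15.9 [0.44592414 0.30060725 0.39621139] [ 0.9  0.3 -0.1]
flange fit [1.5000e-03 3.3000e-03 9.6163e+00] 2459
button 247.35659038219404 65
0 -36.5 49.8 154
120 -36.3 49.7 328
240 -39.0 44.3 253
```

The nozzle is released and flat. I'll make one numeric check of the button and the slot positions after release.

```bash
python3 -c "
from h import *
for f in ('w8.png',):
    w=load(f);b=snap('top','t6.png')
    for n,im in (('wrist',w),('top',b)):
        hsv=cv2.cvtColor(im['color'],cv2.COLOR_RGB2HSV);B=Rb(BY)
        pr=proj(im,[BP+B@(circ(48,np.array([43.4]),9)[0]/1e3)])[0]
        v,u=np.mgrid[:400,:640];m=(np.hypot(u-pr[0],v-pr[1])<12)&(hsv[...,1]>110)&(abs(hsv[...,0].astype(int)-22)<8)
        print(n,pr.round(1),m.sum(),u[m].mean().round(1),v[m].mean().round(1))
        L=(cloud(im)-BP)@B*1e3
        if m.sum(): print('button h',np.nanmedian(L[m][:,2]),L[m].mean(0).round(1))
        h=np.hypot(L[...,0],L[...,1]);a=np.degrees(np.arctan2(L[...,1],L[...,0]))%120
        g=(h>45)&(h<51)&(L[...,2]<5.5)&(L[...,2]>-5);print('deep hist per 10deg mod120',np.histogram(a[g],12,(0,120))[0])
        g=(h>44)&(h<52)&(L[...,2]>13)&(L[...,2]<22);print('heads',np.histogram(a[g],12,(0,120))[0])
"
```

```text
wrist [369. 173.] 117 367.6 170.6
button h 7.7148798782895405 [32.9 33.8  6.5]
deep hist per 10deg mod120 [  7   0   0  27  68  24   0   0  98 149 164  41]
heads [183   0   0   0   0   0   0   0   0   0   0 172]
top [197.  197.1] 2 197.0 197.5
button h 8.9021495705402 [33.9 32.9  8.9]
deep hist per 10deg mod120 [ 1  0  0 10  2  4  1  3 15 17 13  5]
heads [24  0  0  0  0  0  0  0  0  0  0 23]
```

```bash
python3 -c "
from h import *
print(finish_job())"
```

```text
the job is handed in; nothing more can be done
None
```

The nozzle is on the barrel, flat on the outlet face and turned home with the spring button up in its hole; it is let go, and the job was handed in at about 16 s (no verdict was returned).

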